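# Draw a charged dust-collector cell onto its earthing tabs with the insulated hook

## Robot

A 6-joint arm with a two-finger parallel gripper is mounted at the origin on the work surface. World frame = base frame: x ahead of the robot, y to its left, z up, the work surface at z = 0. Lengths are in m, angles in degrees, forces in N, time in s.
With the tool pointing down it reaches from about 0.3 to 0.75 m from the base axis. Payload 8.5 kg.
Tool frame: the origin (TCP) lies at the very end of the fingers, on their centre line; the grasp point (between the pads) lies 19 mm behind it; z points along the fingers, y is the line along which they close (so a half turn about z gives the same grasp; the last joint's range is limited). The gripper opens to 85 mm and grips with 20 to 120 N. Pads are 22 mm wide; open, the fingers measure 114 mm over their backs; the gripper's body (76 mm by 85 mm) begins 54 mm behind the grasp point. The pads swing forward as they close: fully open they stand 13 mm farther back than shut.
Start: joints at [51.664, 21.807, 74.336, -0, 83.858, -12.336], TCP at [0.241, 0.494, 0.231] pointing down, gripper open.
Joint ranges: [-178.18, 178.18], [-50.72, 133.34], [12.68, 142.11], [-81.47, 261.47], [9.98, 163.14], [-165.26, 165.26]. Speed limits (degrees/s): [136.94, 136.94, 180, 180, 180, 180].

## Interface

Orientations are given as a 3x3 rotation matrix whose columns are the frame's x, y, z axes.
In Python, from rig import observe, cams, ticket gives the robot as it stands.
- The arm moves only by the tool move_arm, never from a script. Its arguments are lists of equal length, an entry for each row: "jaw": the finger opening in cm, from 0 to 8.54; "dp": the shift along the tool's x, y, z in cm, a list of three; "turn": the turn, a rotation vector about the tool's x, y, z in rad, a list of three. In form: {"jaw": [jaw, ...], "dp": [[tx, ty, tz], ...], "turn": [[wx, wy, wz], ...]}. A call has 1 to 12 rows; each row shifts and turns the commanded pose from where the row before left it, along the tool's axes as they then stand; what a row does not reach is not made up. A row lasts 1/12 s, in which the tool goes at most 41.7 mm and 7.16 degrees, less where a joint would pass 70% of its speed; a pose out of reach is approached as far as the arm can. A call is refused whole if a number of a shift passes 4.17 or a number of a turn 0.125, either way. A call with a gripper value outside its range is refused whole. The fingers move at their own pace and stop on an object; "force" is the grip in N (left out, the last holds). Time passes only in rows, so rows that do not move let the fingers close. It gives the time, the measured TCP pose, the force, the opening and the grip force at its end, in the units of the state.
- observe(): the state, without advancing time (a new reading comes with each control period).
- cams.get_image(name): name is "side" or "top" or "wrist"; returns (picture, depth): 400x640x3 uint8, red, green, blue; 400x640 float32, m along the optical axis (not along the pixel's ray), 0 where there is no reading.
- cams.calibration(name): a dict with "vertical_fov" (degrees; the focal length in pixels is half the picture's height over the tangent of half this angle, whatever the lens; pixels are square), "cx", "cy" (the principal point, pixels), "view" (4x4, takes a point from world to camera coordinates); the wrist camera has in their place "tool_from_camera" (4x4, takes a point from camera to tool coordinates, whose origin is the TCP and whose axes are the flange's). Camera axes: x right, y up, looking along -z (the intrinsics and any distortion apply to the point x, -y, -z); pixel columns grow to the right and rows downward; lengths in m; the calibration is good to about 2 mm. A picture is of the moment at which its call begins: read the wrist's pose just before it. calibration takes no time and is no camera call.
- ticket.close_job(): hands the job in; it is judged then, once.
Trained networks look in the newest picture that a camera, given by its name, has taken for a name from the list of things; names that differ only in an ending like _2 or _b are one class to them, and where a whole thing is asked for, a point or a joint stands for the part that bears it (a point fixed in the world has none). Each returns a list of dicts, best first, with "p" (0 to 1); they miss things now and then, are a little off and sometimes report something else, mostly with a low value. They report only what shows in the picture. A call takes as long as a camera call.
- cams.spot_in(camera, query): "box" ([centre column, centre row, width, height] as shares, 0 to 1, of the picture: columns of its width, rows of its height, round what is visible of it).
- cams.outline_of(camera, query): "mask" (400x640 bool, what is visible of it) and "box" ([centre column, centre row, width, height] as shares, 0 to 1, of the picture: columns of its width, rows of its height, round what is visible of it).
- cams.mark_of(camera, query): "location" ([column, row] as shares, 0 to 1, of the picture: columns of its width, rows of its height: a listed point, or the origin of a listed thing).
The state is a dict: "time_s": time; "q": joint angles; "qvel": joint speeds; "joint_efforts": joint torques, N m; "position": TCP position; "tool_rot": TCP orientation; "ft_force": force on the tool from outside, world axes, zero at the start; "wrist_torque": the same for the moment, N m; "grip_width": finger opening in m; "gripper_force": force on a finger pad.
Only numpy, scipy, OpenCV 4.12 (cv2) and the standard library are available. Lean on these libraries where they do the work, as an engineer would, in place of code of your own. Each camera call takes 0.05 s, during which the arm holds its last target. There are 200 camera calls.

## Task

Using the insulated hook from the work mat, let its bent tip down through the pull ring of the dust-collector cell and gently draw the cell out of its housing until its front is against both copper earthing tabs; keep pulling it firmly against the tabs for about two seconds so that it discharges. Then unhook without shifting the cell off the tabs and lay the hook back on the mat. The cell is charged and fragile: do not touch it with the gripper or arm, do not lift or tip it, never force the hook against it (25 N at most, pushing or pulling), and leave everything else on the table where it is.

Things in the scene. Friction and masses are not known exactly. Their poses are not given: they have to be found in the camera images.
- hook: Insulated hook, loose on the mat, 160 g: black flat-sided handle 100 long, 24 wide, 40 high, standing on its flat underside; guard 34 wide, 44 high, 8 thick at its front; then a level 6 mm round steel shank, axis 29 above the underside, bent square down at its end (the pick beside it is straight). Origin: middle of the handle's underside. x along the shank to the tip, z up. All mm.
- hook_tip (a point): Lowest point of the hook's bent tip: 155 mm ahead of the hook's origin along its x, 4 mm above the handle's underside, 25 mm below the shank's axis. The tip is 6 mm thick with a round end.
- cell: Dust-collector cell, loose: aluminium frame of thin plates, 150 mm deep (x), 192 wide, 44 high, 450 to 840 g. It slides on the housing's pan between guides (2 mm play a side); brass springs rub its sides. Dragging takes a steady 4 to 12 N, not known beforehand. Origin: centre of underside, 4 mm above the table. x points into the housing; the front face, 75 mm to -x, starts about at the mouth.
- ring (a point): Centre of the level steel pull ring, mid-front of the cell: 34 mm above the cell's underside (38 above the table), 16 mm before its face. 5 mm wire, clear opening about 10.5 mm, outside 22: the hook's tip has 2 mm to spare all round. With the hook fully down the shank rests on the ring, its axis 5.5 mm above the ring's centre and the tip 19.5 mm below it. Axes as the cell.
- housing: White sheet-metal collector housing, fixed, flat: 190 mm deep, 216 wide, 62 high, a black power pack 29 mm high on its cover; open mouth on the -x side. Its 4 mm pan and side guides (18 mm high) run on 105 mm before the mouth as a landing. Origin: middle of the mouth, at table height; x points into the housing, z up. The cell is drawn out along -x.
- landing (a point): Front edge of the landing, middle, top (4 mm above the table; axes as the housing). The fixed copper strap with the two rigid upright earthing tabs (24 mm wide, to 30 mm above the table, 72 mm left and right; between them nothing over 10 mm) is slotted: 54 to 86 mm before the mouth, not tracked. Felt as a steep rise of force. A firm pull: 6 to 8 N over the dragging.
- mat: The grey rubber work mat, fixed: 260 mm (x) by 240 mm (y), 3 mm thick. Origin: centre of its underside. The hook and the straight pick lie on it side by side, about 130 mm apart.
- pick: Bystander: the straight pick on the mat, handle 100 x 24 x 40 mm as the hook's, straight 6 mm shank to 161 mm ahead of its origin; origin in the middle of the handle's underside, x along the shank.
- blower: Bystander: the black blower wheel, 160 mm across, 90 mm high, standing on its open side; origin centre of underside.
- capacitor: Bystander: motor capacitor, an upright aluminium can 40 mm across, 66 mm high (75 mm with its terminals); origin centre of underside.
- dish: Bystander: small steel dish, 72 mm across, 24 mm high; origin centre of underside.
- cleaner: Bystander: white cleaner bottle, closed, 64 mm across, 130 mm high; origin centre of underside.
- thumbscrew: Bystander: steel thumbscrew head, 22 mm across, 14 mm high, standing on the housing's cover; origin centre of underside.

How it is judged:
By the outcome, as a careful person would: the job done as asked, in the order asked, and still so for the second after the job is handed in, with the robot touching nothing.
It also fails if it takes over 72 s, if anything falls off the work surface, if the arm or the gripper's body presses on something with over 40 N, if the wrist force passes 120 N, or if a joint passes its speed limit or range.

## Working session

There is one attempt and no reset: what is moved stays moved. The work goes in short steps, Python scripts to look and compute and a tool call to move; the robot and the scene stay as the last step left them, time stands still between calls to the robot, and variables do not carry over. Pictures are saved under pics/ and viewed, at most 10 in all, crops included, and the job is handed in when it is done.

Besides the shell and the picture viewer there is one more tool, called after "Emit:" as name(argument=value, ...) on one line, values as JSON. move_arm: Moves the arm, as the interface text tells. Its arguments: {"type":"object","properties":{"jaw":{"type":"array","items":{"type":"number"}},"dp":{"type":"array","items":{"type":"array","items":{"type":"number"}}},"turn":{"type":"array","items":{"type":"array","items":{"type":"number"}}},"force":{"type":"number"}},"required":["jaw","dp","turn"]}

```bash
ls; mkdir -p pics; cat > h.py <<'E'
import numpy as np, cv2
from rig import observe, cams, ticket
def K(c):
    cal=cams.calibration(c); f=200/np.tan(np.radians(cal["vertical_fov"]/2)); return cal,f
def c2w(c,st=None):
    cal,f=K(c)
    if c!="wrist": return np.linalg.inv(np.array(cal["view"]))
    st=st or observe(); T=np.eye(4); T[:3,:3]=np.array(st["tool_rot"]); T[:3,3]=st["position"]
    return T@np.array(cal["tool_from_camera"])
def undist(c,uv):
    cal,f=K(c); uv=np.atleast_2d(uv).astype(float)
    Km=np.array([[f,0,cal["cx"]],[0,f,cal["cy"]],[0,0,1]])
    d=cal.get("distortion",cal.get("dist"))
    d=np.zeros(5) if d is None else np.array(d,float)
    return cv2.undistortPoints(uv.reshape(-1,1,2),Km,d).reshape(-1,2)
def onplane(c,uv,z,st=None):
    T=c2w(c,st); p=undist(c,uv); r=np.c_[p[:,0],-p[:,1],-np.ones(len(p))]@T[:3,:3].T
    o=T[:3,3]; return o+r*((z-o[2])/r[:,2])[:,None]
def cloud(c,dep,mask,st=None):
    v,u=np.nonzero(mask&(dep>0)); p=undist(c,np.c_[u,v]); d=dep[v,u]
    X=np.c_[p[:,0]*d,-p[:,1]*d,-d]; T=c2w(c,st); return X@T[:3,:3].T+T[:3,3]
def save(n,im): cv2.imwrite("pics/"+n+".png",cv2.cvtColor(im,cv2.COLOR_RGB2BGR))
E
python3 - <<'E'
from h import *
for c in("side","top","wrist"):
    print(c,{k:np.round(v,4).tolist() if not isinstance(v,(str,dict)) else v for k,v in cams.calibration(c).items()})
    im,d=cams.get_image(c); save(c+"0",im)
    if c=="top":
        for n in("hook","pick","cell","housing","mat","hook_tip","ring","landing","blower","capacitor","dish","cleaner"):
            r=cams.mark_of(c,n)[:2]
            for q in r:
                uv=np.array(q["location"])*[640,400]; print(n,round(q["p"],2),uv.round(1),onplane(c,uv,0.01)[0].round(4))
s=observe(); print({k:np.round(v,3).tolist() for k,v in s.items()})
a=cv2.imread("pics/side0.png");b=cv2.imread("pics/top0.png")
E
```

```text
pics
side {'vertical_fov': 43.6634, 'cx': 320.4749, 'cy': 193.5432, 'view': [[0.9924, -0.123, 0.0092, -0.5727], [0.0711, 0.6316, 0.7721, -0.1579], [-0.1008, -0.7655, 0.6355, -1.1777], [0.0, 0.0, 0.0, 1.0]]}
top {'vertical_fov': 53.0802, 'cx': 318.8651, 'cy': 204.491, 'view': [[-0.0402, -0.9992, -0.0018, 0.1163], [0.9786, -0.0398, 0.2021, -0.5943], [-0.202, 0.0063, 0.9794, -1.1284], [0.0, 0.0, 0.0, 1.0]]}
hook 0.8 [259.6 252.3] [0.4687 0.277  0.01  ]
pick 0.79 [252.8 208.3] [0.6052 0.2966 0.01  ]
pick 0.33 [269.5 228.3] [0.5408 0.2459 0.01  ]
housing 0.72 [423.8 211.8] [ 0.5729 -0.2308  0.01  ]
mat 0.66 [264.1 229.2] [0.5387 0.2624 0.01  ]
mat 0.42 [254.9 208.9] [0.6032 0.2901 0.01  ]
hook_tip 0.7 [424.4 212.7] [ 0.57   -0.2323  0.01  ]
hook_tip 0.63 [309.2 251.3] [0.4657 0.1269 0.01  ]
ring 0.8 [422.9 213.1] [ 0.569  -0.2277  0.01  ]
ring 0.45 [393.1 220.4] [ 0.5499 -0.134   0.01  ]
landing 0.94 [392.3 219.6] [ 0.5525 -0.1319  0.01  ]
landing 0.18 [269.7 228.4] [0.5404 0.2453 0.01  ]
blower 0.69 [183.7 214.1] [0.5957 0.5099 0.01  ]
capacitor 0.61 [327.1 159.4] [0.7539 0.0599 0.01  ]
dish 0.46 [309.7 251.3] [0.4657 0.1254 0.01  ]
cleaner 0.65 [290.8 155.3] [0.7722 0.1746 0.01  ]
cleaner 0.57 [268.6 228.3] [0.541  0.2486 0.01  ]
wrist {'vertical_fov': 69.221, 'cx': 319.4011, 'cy': 199.5569, 'tool_from_camera': [[0.0, 0.9548, 0.2974, 0.0759], [1.0, -0.0003, 0.0008, 0.0012], [0.0008, 0.2974, -0.9548, -0.1422], [0.0, 0.0, 0.0, 1.0]]}
{'time_s': 0.75, 'q': [51.663, 21.806, 74.338, -0.001, 83.86, -12.336], 'qvel': [-0.013, -0.05, 0.032, -0.09, 0.013, -0.02], 'joint_efforts': [-0.002, -44.828, -23.144, -0.0, 0.001, 0.0], 'position': [0.241, 0.494, 0.231], 'tool_rot': [[-0.899, 0.438, -0.0], [0.438, 0.899, -0.0], [0.0, -0.0, -1.0]], 'ft_force': [-0.158, -1.076, 0.144], 'wrist_torque': [0.002, -0.007, 0.014], 'gripper_force': 0.0, 'grip_width': 0.086}
```

View pics/top0.png

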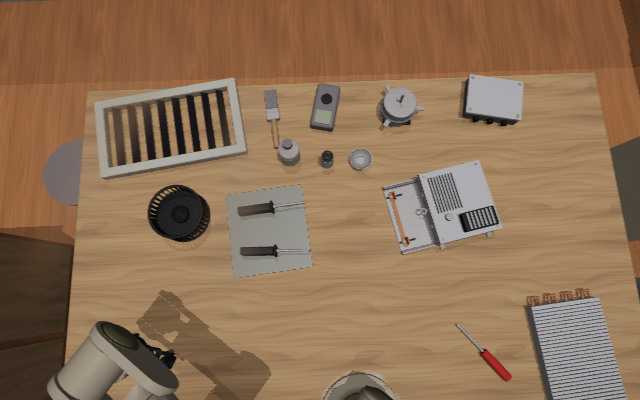

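View pics/side0.png

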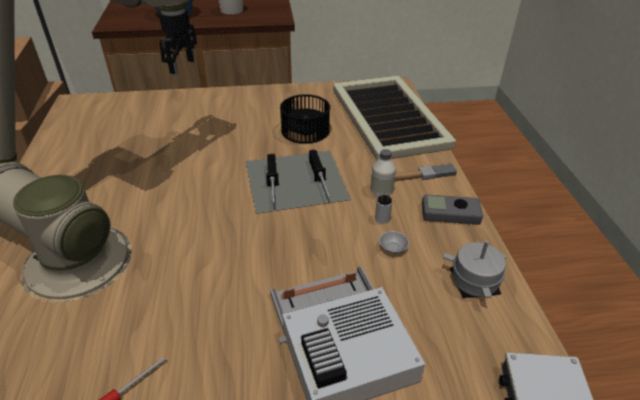

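```bash
cat >> h.py <<'E'
from scipy.spatial.transform import Rotation as R
def Rdown(yaw):
    a=np.radians(yaw); return np.array([[np.cos(a),np.sin(a),0],[np.sin(a),-np.cos(a),0],[0,0,-1]])
def plan(pos,yaw,n,st=None):
    st=st or observe(); p=np.array(st["position"]); R0=np.array(st["tool_rot"])
    w=R.from_matrix(R0.T@Rdown(yaw)).as_rotvec(); Rc=R0; out=[]
    for i in range(n):
        out.append((100*Rc.T@(np.array(pos)-p)/n).round(2).tolist()); Rc=Rc@R.from_rotvec(w/n).as_matrix()
    print("turn",(w/n).round(4).tolist()); print("dp",out)
E
python3 -c "
from h import *
plan([.47,.17,.16],94,11)"
```

```text
turn [-0.0, 0.0, 0.0952]
dp [[-3.16, -1.74, 0.65], [-3.31, -1.43, 0.65], [-3.43, -1.11, 0.65], [-3.52, -0.78, 0.65], [-3.58, -0.44, 0.65], [-3.61, -0.1, 0.65], [-3.6, 0.25, 0.65], [-3.56, 0.59, 0.65], [-3.49, 0.93, 0.65], [-3.38, 1.25, 0.65], [-3.25, 1.57, 0.65]]
```

Emit:
move_arm(jaw=[8.5,8.5,8.5,8.5,8.5,8.5,8.5,8.5,8.5,8.5,8.5,8.5], dp=[[-3.16,-1.74,0.65],[-3.31,-1.43,0.65],[-3.43,-1.11,0.65],[-3.52,-0.78,0.65],[-3.58,-0.44,0.65],[-3.61,-0.1,0.65],[-3.6,0.25,0.65],[-3.56,0.59,0.65],[-3.49,0.93,0.65],[-3.38,1.25,0.65],[-3.25,1.57,0.65],[0,0,0]], turn=[[0,0,0.095],[0,0,0.095],[0,0,0.095],[0,0,0.095],[0,0,0.095],[0,0,0.095],[0,0,0.095],[0,0,0.095],[0,0,0.095],[0,0,0.095],[0,0,0.095],[0,0,0]])

```text
time_s: 1.75
position: [0.4731, 0.1659, 0.1587]
tool_rot: [[-0.062, 0.998, -0.0], [0.998, 0.062, -0.001], [-0.001, -0.0, -1.0]]
ft_force: [0.1, -0.5, 0.3]
grip_width: 0.085
gripper_force: 0.0
```

```bash
python3 - <<'E'
from h import *
s=observe(); print(np.round(s["position"],4),np.round(s["tool_rot"],3).tolist(),s["time_s"])
im,d=cams.get_image("wrist"); save("w1",im); np.save("w1d.npy",d)
for n,z in(("hook",.003),("pick",.003),("hook_tip",.007)):
    for q in cams.mark_of("wrist",n)[:2]:
        uv=np.array(q["location"])*[640,400]; print(n,round(q["p"],2),uv.round(1),onplane("wrist",uv,z,s)[0].round(4))
for n in("hook","pick"):
    for q in cams.outline_of("wrist",n)[:1]:
        m=q["mask"]; P=cloud("wrist",d,m,s); print(n,q["p"],m.sum(),P.min(0).round(3),P.max(0).round(3)); np.save(n+"_m.npy",m)
        H=P[P[:,2]>.039]; print(len(H),np.median(H,0).round(4),H.min(0).round(4),H.max(0).round(4)); 
        xy=H[:,:2]-H[:,:2].mean(0); u=np.linalg.svd(xy,full_matrices=False)[2][0]; print("mean",H.mean(0).round(4),"dir",np.degrees(np.arctan2(u[1],u[0])))
E
```

```text
[0.4731 0.1659 0.1587] [[-0.062, 0.998, -0.0], [0.998, 0.062, -0.001], [-0.001, -0.0, -1.0]] 1.75
hook 0.94 [326.2  61.3] [0.4725 0.2856 0.003 ]
pick 0.91 [463.3  60.8] [0.6006 0.2939 0.003 ]
pick 0.22 [327.8  63.5] [0.4742 0.2837 0.003 ]
hook_tip 0.89 [312.5 216.1] [0.4683 0.1317 0.007 ]
hook 0.67 4351 [0.455 0.129 0.001] [0.488 0.324 0.049]
3647 [0.4724 0.2784 0.0424] [0.4546 0.2243 0.039 ] [0.4883 0.324  0.0489]
mean [0.4724 0.2768 0.0426] dir -91.28415124249658
pick 0.88 6786 [ 0.583  0.124 -0.002] [0.647 0.342 0.048]
3727 [0.5991 0.2857 0.0422] [0.5839 0.2329 0.039 ] [0.6222 0.3315 0.0482]
mean [0.5994 0.2842 0.0424] dir -84.2930759289085
```

View pics/w1.png

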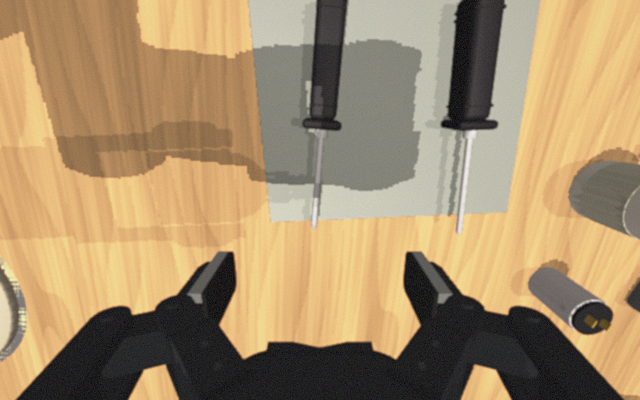

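Emit:
move_arm(jaw=[8.5,8.5,8.5,8.5,8.5], dp=[[-3,0,0.8],[-3,0,0.8],[-3,0,0.8],[-3,0,0.8],[0,0,0]], turn=[[0,0,0.03],[0,0,0.03],[0,0,0.03],[0,0,0],[0,0,0]])

```text
time_s: 2.47
position: [0.4729, 0.0477, 0.1269]
tool_rot: [[0.02, 1.0, -0.002], [1.0, -0.02, -0.001], [-0.001, -0.002, -1.0]]
ft_force: [-0.7, 0.3, 0.3]
grip_width: 0.0844
gripper_force: 0.0
```

```bash
python3 - <<'E'
from h import *
s=observe(); print(np.round(s["position"],4),np.round(s["tool_rot"],3).tolist(),s["time_s"])
im,d=cams.get_image("wrist"); save("w2",im)
for q in cams.mark_of("wrist","hook_tip")[:2]:
    uv=np.array(q["location"])*[640,400]; print(round(q["p"],2),uv.round(1),onplane("wrist",uv,.007,s)[0].round(4))
q=cams.outline_of("wrist","hook")[0]; P=cloud("wrist",d,q["mask"],s); print(q["p"],P.min(0).round(4),P.max(0).round(4))
for a in np.arange(.12,.33,.01):
    S=P[(P[:,1]>a)&(P[:,1]<a+.01)]
    if len(S): print(a.round(3),len(S),np.median(S[:,0]).round(4),S[:,0].min().round(4),S[:,0].max().round(4),np.percentile(S[:,2],[5,50,95]).round(4))
save("w2c",cv2.resize(im[0:260,190:450],(780,780))[:600])
E
```

```text
[0.4729 0.0477 0.1269] [[0.02, 1.0, -0.002], [1.0, -0.02, -0.001], [-0.001, -0.002, -1.0]] 2.4667
0.81 [311.8 104.1] [0.4683 0.1288 0.007 ]
0.58 [0.4664 0.1262 0.0013] [0.4743 0.2076 0.0371]
0.12 36 0.4699 0.4674 0.4722 [0.0267 0.031  0.0329]
0.13 106 0.47 0.4669 0.4725 [0.0321 0.0338 0.035 ]
0.14 113 0.4698 0.4671 0.4727 [0.0323 0.034  0.0355]
0.15 119 0.47 0.4674 0.4729 [0.0326 0.0341 0.0355]
0.16 119 0.4708 0.4678 0.4732 [0.0325 0.034  0.0358]
0.17 121 0.4705 0.4681 0.4734 [0.0326 0.034  0.0355]
0.18 129 0.4713 0.4684 0.4736 [0.0325 0.0341 0.0354]
0.19 120 0.471 0.467 0.4742 [0.0298 0.0338 0.0354]
0.2 8 0.4704 0.4664 0.4743 [0.0013 0.0015 0.0044]
```

View pics/w2c.png

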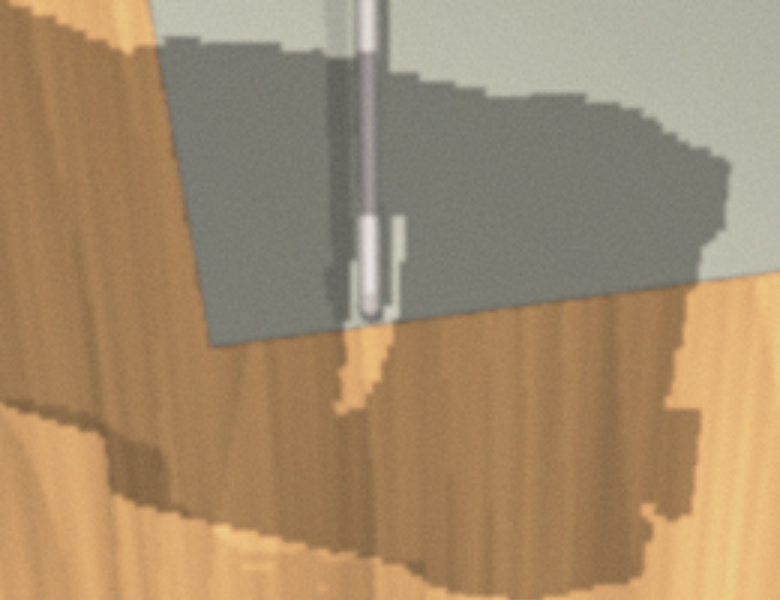

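```bash
python3 - <<'E'
from h import *
a=cv2.imread("pics/side0.png"); cv2.imwrite("pics/side0c.png",cv2.resize(a[130:230,230:360],None,fx=5,fy=5,interpolation=cv2.INTER_CUBIC))
print(onplane("top",[422.9,213.1],.038)[0].round(4),onplane("top",[392.3,219.6],.004)[0].round(4))
plan([.577,-.30,.15],100,11)
E
```

```text
[ 0.5641 -0.2201  0.038 ] [ 0.5534 -0.133   0.004 ]
turn [0.0, -0.0, -0.0174]
dp [[-3.18, 1.0, -0.2], [-3.19, 0.94, -0.2], [-3.21, 0.89, -0.2], [-3.22, 0.83, -0.2], [-3.24, 0.77, -0.2], [-3.25, 0.72, -0.2], [-3.26, 0.66, -0.2], [-3.27, 0.6, -0.2], [-3.28, 0.55, -0.2], [-3.29, 0.49, -0.2], [-3.3, 0.43, -0.2]]
```

View pics/side0c.png

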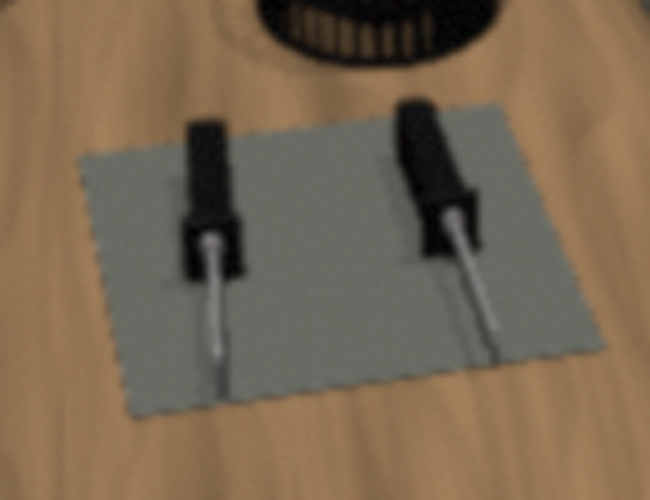

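Emit:
move_arm(jaw=[8.5,8.5,8.5,8.5,8.5,8.5,8.5,8.5,8.5,8.5,8.5,8.5], dp=[[-3.18,1.0,-0.2],[-3.19,0.94,-0.2],[-3.21,0.89,-0.2],[-3.22,0.83,-0.2],[-3.24,0.77,-0.2],[-3.25,0.72,-0.2],[-3.26,0.66,-0.2],[-3.27,0.6,-0.2],[-3.28,0.55,-0.2],[-3.29,0.49,-0.2],[-3.3,0.43,-0.2],[0,0,0]], turn=[[0,0,-0.017],[0,0,-0.017],[0,0,-0.017],[0,0,-0.017],[0,0,-0.017],[0,0,-0.017],[0,0,-0.017],[0,0,-0.017],[0,0,-0.017],[0,0,-0.017],[0,0,-0.017],[0,0,0]])

```text
time_s: 3.62
position: [0.5778, -0.3046, 0.15]
tool_rot: [[-0.168, 0.986, 0.002], [0.986, 0.168, -0.003], [-0.003, 0.002, -1.0]]
ft_force: [0.2, -0.3, -0.2]
grip_width: 0.0849
gripper_force: 0.0
```

```bash
python3 - <<'E'
from h import *
cal,f=K("side"); V=np.array(cal["view"])
for p in([.469,.1265,.034],[.469,.129,.007],[.469,.2,.032]):
    c=V@np.r_[p,1]; u=cal["cx"]+f*c[0]/-c[2]; v=cal["cy"]-f*c[1]/-c[2]; print(p,((u-230)*5,(v-130)*5))
s=observe(); print(np.round(s["position"],4),np.round(s["tool_rot"],3).tolist(),s["time_s"])
im,d=cams.get_image("wrist"); save("w3",im); np.save("w3d.npy",d)
for n,z in(("ring",.038),("landing",.004),("housing",0.0),("cell",.004)):
  for q in cams.mark_of("wrist",n)[:2]:
    uv=np.array(q["location"])*[640,400]; print(n,round(q["p"],2),uv.round(1),onplane("wrist",uv,z,s)[0].round(4))
E
```

```text
[0.469, 0.1265, 0.034] (np.float64(217.1521975346809), np.float64(353.0997569946277))
[0.469, 0.129, 0.007] (np.float64(219.50140910282784), np.float64(389.04190546206553))
[0.469, 0.2, 0.032] (np.float64(210.46479570151263), np.float64(269.09800863482644))
[ 0.5778 -0.3046  0.15  ] [[-0.168, 0.986, 0.002], [0.986, 0.168, -0.003], [-0.003, 0.002, -1.0]] 3.6167
ring 0.64 [329.4  94.6] [ 0.572  -0.2164  0.038 ]
housing 0.63 [329.  119.3] [ 0.5766 -0.2369  0.    ]
```

View pics/w3.png

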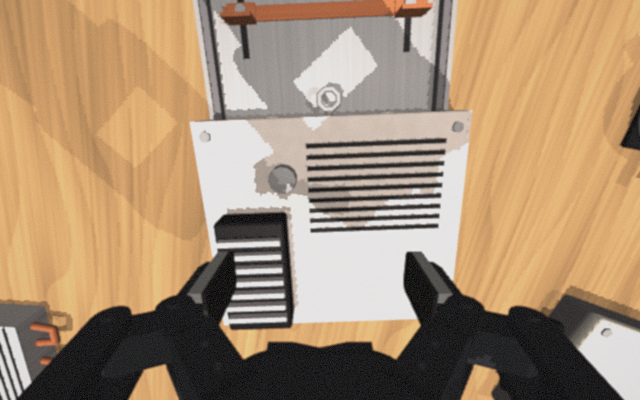

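```bash
python3 - <<'E'
from h import *
s=observe()
im=cv2.cvtColor(cv2.imread("pics/w3.png"),cv2.COLOR_BGR2RGB); d=np.load("w3d.npy")
P=onplane("wrist",[[192,122],[470,111]],.062,s); print(P.round(4)); v=P[1]-P[0]; print("mouth dir",np.degrees(np.arctan2(v[1],v[0])), "mid",P.mean(0).round(4))
T=onplane("wrist",[[238,21],[410,15]],.030,s);print("tabs?",T.round(4))
g=cv2.cvtColor(im,cv2.COLOR_RGB2GRAY)[75:120,305:355]; k=8
G=cv2.resize(g,None,fx=k,fy=k,interpolation=cv2.INTER_CUBIC)
for r in((5,9),(10,17)):
    c=cv2.HoughCircles(G,cv2.HOUGH_GRADIENT,1,20,param1=80,param2=15,minRadius=r[0]*k,maxRadius=r[1]*k)
    if c is not None:
        for q in c[0][:3]:
            uv=(q[:2]+.5)/k-.5+[305,75]; print(uv.round(1),(q[2]/k).round(2),onplane("wrist",uv,.038,s)[0].round(4))
dd=d[75:120,305:355]; m=np.zeros(d.shape,bool); m[75:120,305:355]=1
P=cloud("wrist",d,m,s); r=P[(P[:,2]>.030)&(P[:,2]<.046)&(P[:,1]>-.236)]; print(len(r),r.mean(0).round(4),r.min(0).round(4),r.max(0).round(4),np.median(r[:,2]))
cv2.imwrite("pics/ringc.png",cv2.cvtColor(cv2.resize(im[0:130,200:470],None,fx=2.9,fy=2.9,interpolation=cv2.INTER_CUBIC),cv2.COLOR_RGB2BGR))
E
```

```text
[[ 0.4691 -0.2491  0.062 ]
 [ 0.677  -0.205   0.062 ]]
mouth dir 11.988176220105796 mid [ 0.5731 -0.2271  0.062 ]
tabs? [[ 0.4888 -0.1683  0.03  ]
 [ 0.6225 -0.1409  0.03  ]]
423 [ 0.5701 -0.2145  0.04  ] [ 0.5592 -0.2269  0.0369] [ 0.5807 -0.2035  0.0424] 0.0400119239996658
```

View pics/ringc.png

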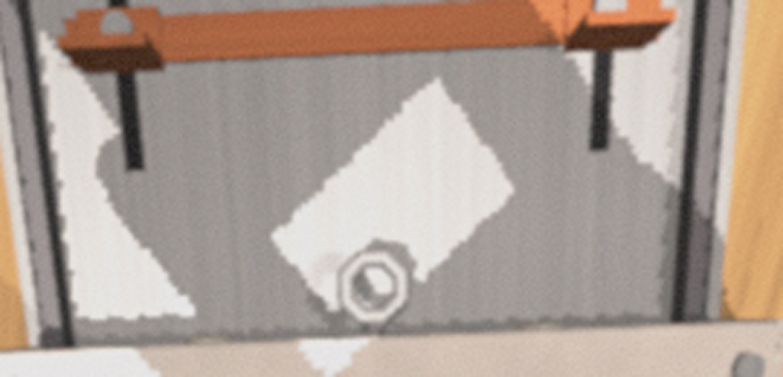

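```bash
python3 - <<'E'
from h import *
s=observe()
uv=np.array([373.3,285])/2.9-.5+.17+[200,0]
e=np.array([[337,285],[410,285],[373,247],[373,323]])/2.9-.33+[200,0]
print(uv,"ring",onplane("wrist",uv,.0385,s)[0].round(4)); E=onplane("wrist",e,.0385,s);print(E.round(4),"size",np.linalg.norm(E[0]-E[1]),np.linalg.norm(E[2]-E[3]))
R2=R.from_matrix(np.array([[.02,1,-.002],[1,-.02,-.001],[-.001,-.002,-1]])).as_matrix()
st={"position":[.4729,.0477,.1269],"tool_rot":R2}
im=cv2.imread("pics/w2.png",0).astype(float)
print("shank end",onplane("wrist",[[313.0,105.7]],.032,st).round(4))
for r in(5,30,60,95,103): print(r,im[r,300:328].astype(int).tolist())
print(im[85:118,313].astype(int).tolist())
# guides: lines at landing, z .022
P=onplane("wrist",[[200+8/2.9,50/2.9],[200+62/2.9,345/2.9]],.022,s);print("L guide",P.round(4),np.degrees(np.arctan2(*(P[1]-P[0])[1::-1])))
P=onplane("wrist",[[200+735/2.9,20/2.9],[200+706/2.9,318/2.9]],.022,s);print("R guide",P.round(4),np.degrees(np.arctan2(*(P[1]-P[0])[1::-1])))
E
```

```text
[328.39413793  97.94586207] ring [ 0.5698 -0.2132  0.0385]
[[ 0.5596 -0.215   0.0385]
 [ 0.5801 -0.2114  0.0385]
 [ 0.5679 -0.2033  0.0385]
 [ 0.5716 -0.2234  0.0385]] size 0.020817915630691537 0.020469756651905435
shank end [[0.47   0.1271 0.032 ]]
5 [169, 165, 165, 165, 165, 174, 176, 172, 158, 165, 188, 209, 220, 212, 190, 159, 134, 121, 117, 142, 176, 181, 181, 183, 182, 183, 183, 181]
30 [101, 103, 99, 101, 99, 105, 107, 112, 109, 113, 128, 145, 153, 152, 136, 121, 115, 118, 117, 119, 120, 119, 119, 116, 117, 120, 123, 121]
60 [106, 102, 105, 104, 100, 101, 109, 118, 115, 105, 122, 136, 153, 154, 140, 123, 118, 117, 122, 119, 121, 122, 123, 123, 122, 119, 122, 118]
95 [106, 97, 103, 102, 104, 106, 134, 175, 185, 167, 171, 197, 220, 228, 213, 181, 144, 122, 118, 126, 152, 185, 182, 144, 122, 122, 123, 126]
103 [118, 107, 102, 102, 102, 106, 136, 173, 177, 160, 147, 167, 185, 188, 174, 153, 124, 144, 180, 202, 202, 198, 187, 148, 120, 121, 126, 128]
[226, 225, 226, 225, 225, 222, 227, 224, 226, 226, 228, 224, 217, 202, 197, 194, 199, 195, 188, 167, 131, 124, 132, 159, 186, 194, 192, 193, 195, 193, 193, 192, 194]
L guide [[ 0.4579 -0.1688  0.022 ]
 [ 0.4785 -0.2465  0.022 ]] -75.1001268569909
R guide [[ 0.6574 -0.1269  0.022 ]
 [ 0.6729 -0.2048  0.022 ]] -78.72266592363346
```

```bash
python3 -c "
from h import *
plan([.4738,.276,.10],88.5,18)"
```

```text
turn [-0.0, -0.0, 0.011]
dp [[3.24, -0.02, 0.28], [3.24, -0.05, 0.28], [3.24, -0.09, 0.28], [3.24, -0.12, 0.28], [3.24, -0.16, 0.28], [3.24, -0.2, 0.28], [3.24, -0.23, 0.28], [3.23, -0.27, 0.28], [3.23, -0.3, 0.28], [3.23, -0.34, 0.28], [3.22, -0.37, 0.28], [3.22, -0.41, 0.28], [3.21, -0.44, 0.28], [3.21, -0.48, 0.28], [3.2, -0.51, 0.28], [3.2, -0.55, 0.28], [3.19, -0.58, 0.28], [3.19, -0.62, 0.28]]
```

Emit:
move_arm(jaw=[8,8,8,8,8,8,8,8,8,8,8,8], dp=[[3.24,-0.02,0.2],[3.24,-0.05,0.2],[3.24,-0.09,0.28],[3.24,-0.12,0.28],[3.24,-0.16,0.28],[3.24,-0.2,0.28],[3.24,-0.23,0.28],[3.23,-0.27,0.28],[3.23,-0.3,0.28],[3.23,-0.34,0.28],[3.22,-0.37,0.28],[3.22,-0.41,0.28]], turn=[[0,0,0.011],[0,0,0.011],[0,0,0.011],[0,0,0.011],[0,0,0.011],[0,0,0.011],[0,0,0.011],[0,0,0.011],[0,0,0.011],[0,0,0.011],[0,0,0.011],[0,0,0.011]])

```text
time_s: 4.87
position: [0.5073, 0.0849, 0.1182]
tool_rot: [[-0.038, 0.999, 0.001], [0.999, 0.038, 0.0], [0.0, 0.001, -1.0]]
ft_force: [0.4, -0.2, 0.3]
grip_width: 0.08
gripper_force: 0.0
```

Emit:
move_arm(jaw=[7,7,7,7,7,7,7], dp=[[3.21,-0.44,0.3],[3.21,-0.48,0.3],[3.2,-0.51,0.3],[3.2,-0.55,0.3],[3.19,-0.58,0.3],[3.19,-0.62,0.3],[0,0,0]], turn=[[0,0,0.011],[0,0,0.011],[0,0,0.011],[0,0,0.011],[0,0,0.011],[0,0,0.011],[0,0,0]])

```text
time_s: 5.45
position: [0.4722, 0.2792, 0.0998]
tool_rot: [[0.024, 1.0, -0.0], [1.0, -0.024, 0.001], [0.001, -0.0, -1.0]]
ft_force: [-1.4, 0.1, 0.4]
grip_width: 0.0699
gripper_force: 0.0
```

```bash
python3 -c "
from h import *
s=observe();print(np.round(s['position'],4),np.degrees(np.arctan2(s['tool_rot'][1][0],s['tool_rot'][0][0])))
plan([.4740,.276,.006],88.5,1)"
```

```text
[0.4722 0.2792 0.0998] 88.6533715485893
turn [-0.0004, -0.0012, 0.0027]
dp [[-0.33, 0.19, 9.38]]
```

Emit:
move_arm(jaw=[7,7,7,7,7,7], dp=[[-0.3,0.2,2],[0,0,2.5],[0,0,2.5],[0,0,1.5],[0,0,0.8],[0,0,0]], turn=[[0,0,0.003],[0,0,0],[0,0,0],[0,0,0],[0,0,0],[0,0,0]])

```text
time_s: 5.95
position: [0.4757, 0.2711, 0.0059]
tool_rot: [[0.031, 1.0, -0.002], [1.0, -0.031, -0.001], [-0.001, -0.002, -1.0]]
ft_force: [-0.8, -0.8, -0.4]
grip_width: 0.0696
gripper_force: 0.0
```

Emit:
move_arm(jaw=[5,4,3,2,2,2,2,2,2,2], dp=[[0,0,0],[0,0,0],[0,0,0],[0,0,0],[0,0,0],[0,0,0],[0,0,0],[0,0,0],[0,0,0],[0,0,0]], turn=[[0,0,0],[0,0,0],[0,0,0],[0,0,0],[0,0,0],[0,0,0],[0,0,0],[0,0,0],[0,0,0],[0,0,0]], force=70)

```text
time_s: 6.78
position: [0.4771, 0.2712, 0.0079]
tool_rot: [[0.032, 0.999, 0.001], [0.999, -0.032, 0.001], [0.001, 0.001, -1.0]]
ft_force: [-2.0, 0.2, 5.7]
grip_width: 0.0234
gripper_force: 69.5
```

Emit:
move_arm(jaw=[2,2,2,2,2,2], dp=[[0,0,-1],[0,0,-2],[0,0,-3],[0,0,-3],[0,0,-1],[0,0,0]], turn=[[0,0,0],[0,0,0],[0,0,0],[0,0,0],[0,0,0],[0,0,0]])

```text
time_s: 7.28
position: [0.4779, 0.2713, 0.1098]
tool_rot: [[0.032, 0.999, 0.006], [0.999, -0.032, 0.002], [0.002, 0.005, -1.0]]
ft_force: [0.2, -0.6, -1.3]
grip_width: 0.0232
gripper_force: 68.8
```

```bash
python3 - <<'E'
from h import *
for i in range(3):
    s=observe(); im,d=cams.get_image("wrist"); print(np.round(s["position"],4),np.round(s["ft_force"],2),s["grip_width"])
save("w4",im)
q=cams.outline_of("wrist","hook"); print([x["p"] for x in q])
m=q[0]["mask"]; P=cloud("wrist",d,m,s); L=(P-np.array(s["position"]))@np.array(s["tool_rot"]); L=L*1000
print(L.min(0).round(1),L.max(0).round(1))
for a in range(-20,70,6):
    S=L[(L[:,0]>a)&(L[:,0]<a+6)]
    if len(S)>5:
        t=S[S[:,2]<np.percentile(S[:,2],30)+2]; print(a,len(t),t[:,1].min().round(1),t[:,1].max().round(1),np.median(t[:,2]).round(1))
s=observe(); top,_=cams.get_image("top"); save("t4",top)
plan([.5406,-.0762,.13],102,12,s)
E
```

```text
[0.4779 0.2713 0.1098] [ 0.17 -0.63 -1.29] 0.023194201216020296
[0.477  0.2711 0.1076] [-0.32 -0.21 -2.01] 0.023227405097030345
[0.4764 0.2708 0.1063] [-0.96  0.44 -1.49] 0.02296804688654182
[0.78]
[-132.4  -29.6  -37.1] [ 63.   17.8 103.6]
-20 503 -10.0 11.5 -34.5
-14 528 -11.3 11.3 -34.5
-8 547 -10.2 11.5 -34.5
-2 555 -10.1 11.4 -34.6
4 603 -10.3 11.3 -34.5
10 619 -10.2 11.6 -34.4
16 655 -10.1 11.4 -34.5
22 666 -10.2 11.3 -34.5
28 698 -10.1 11.5 -34.5
34 733 -10.0 11.3 -34.5
40 773 -10.1 11.6 -34.5
46 846 -11.1 12.2 -34.6
52 913 -11.4 12.3 -34.5
58 630 -10.6 11.6 -33.5
turn [-0.0003, 0.0001, -0.0201]
dp [[-2.87, 0.63, -0.21], [-2.88, 0.57, -0.21], [-2.9, 0.51, -0.21], [-2.91, 0.46, -0.21], [-2.91, 0.4, -0.21], [-2.92, 0.34, -0.21], [-2.93, 0.28, -0.21], [-2.93, 0.22, -0.21], [-2.94, 0.16, -0.21], [-2.94, 0.1, -0.21], [-2.94, 0.04, -0.21], [-2.94, -0.02, -0.21]]
```

View pics/w4.png

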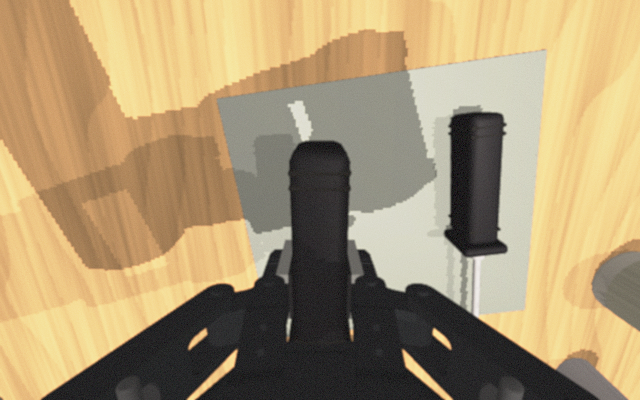

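Emit:
move_arm(jaw=[2,2,2,2,2,2,2,2,2,2,2,2], dp=[[-2.87,0.63,-0.21],[-2.88,0.57,-0.21],[-2.9,0.51,-0.21],[-2.91,0.46,-0.21],[-2.91,0.4,-0.21],[-2.92,0.34,-0.21],[-2.93,0.28,-0.21],[-2.93,0.22,-0.21],[-2.94,0.16,-0.21],[-2.94,0.1,-0.21],[-2.94,0.04,-0.21],[-2.94,-0.02,-0.21]], turn=[[0,0,-0.02],[0,0,-0.02],[0,0,-0.02],[0,0,-0.02],[0,0,-0.02],[0,0,-0.02],[0,0,-0.02],[0,0,-0.02],[0,0,-0.02],[0,0,-0.02],[0,0,-0.02],[0,0,-0.02]])

```text
time_s: 8.53
position: [0.5407, -0.0774, 0.1309]
tool_rot: [[-0.207, 0.978, -0.002], [0.978, 0.207, 0.001], [0.001, -0.002, -1.0]]
ft_force: [0.1, 0.8, -1.8]
grip_width: 0.0233
gripper_force: 68.7
```

Emit:
move_arm(jaw=[2,2,2,2,2,2,2,2], dp=[[0,0,1.5],[0,0,2],[0,0,2],[0,0,1],[0,0,0.5],[0,0,0],[0,0,0],[0,0,0]], turn=[[0,0,0],[0,0,0],[0,0,0],[0,0,0],[0,0,0],[0,0,0],[0,0,0],[0,0,0]])

```text
time_s: 9.2
position: [0.5416, -0.0761, 0.0629]
tool_rot: [[-0.207, 0.978, 0.002], [0.978, 0.207, -0.001], [-0.001, 0.001, -1.0]]
ft_force: [-0.3, -0.4, -1.4]
grip_width: 0.023
gripper_force: 68.8
```

View pics/c5.png

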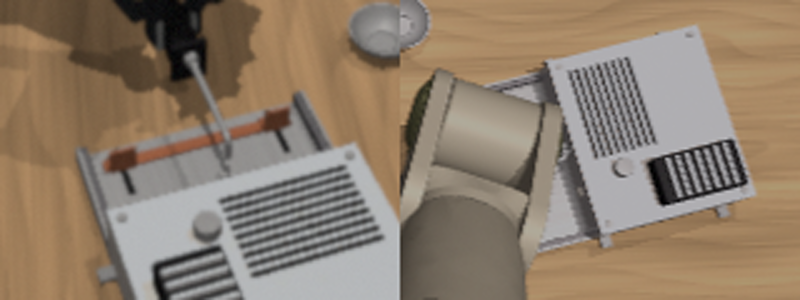

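Emit:
move_arm(jaw=[2,2,2,2,2,2], dp=[[0,-0.14,0.5],[0,0,0.7],[0,0,0.5],[0,0,0],[0,0,0],[0,0,0]], turn=[[0,0,0],[0,0,0],[0,0,0],[0,0,0],[0,0,0],[0,0,0]])

```text
time_s: 9.8
position: [0.5398, -0.0763, 0.045]
tool_rot: [[-0.206, 0.978, 0.0], [0.978, 0.206, -0.0], [-0.0, 0.0, -1.0]]
ft_force: [0.4, 0.3, -1.6]
grip_width: 0.0234
gripper_force: 68.8
```

```bash
python3 - <<'E'
from h import *
tipstat(observe())
E
```

```text
t9.80 p [ 0.5398 -0.0763  0.045 ] yaw 101.92 tiperr ahead -0.0 left 0.3 mm tipz 44.1 F [ 0.4  0.3 -1.6] along -0.2 Rz [-0.  0. -1.]
```

Emit:
move_arm(jaw=[2,2,2,2,2,2,2], dp=[[0,0.02,0.1],[0,0,0.1],[0,0,0.1],[0,0,0.1],[0,0,0.1],[0,0,0.1],[0,0,0]], turn=[[0,0,0],[0,0,0],[0,0,0],[0,0,0],[0,0,0],[0,0,0],[0,0,0]])

```text
time_s: 10.38
position: [0.54, -0.0766, 0.039]
tool_rot: [[-0.207, 0.978, 0.0], [0.978, 0.207, -0.001], [-0.001, 0.0, -1.0]]
ft_force: [0.6, -2.2, -1.6]
grip_width: 0.0233
gripper_force: 68.8
```

```bash
python3 - <<'E'
from h import *
tipstat(observe())
E
```

```text
t10.38 p [ 0.54   -0.0766  0.039 ] yaw 101.92 tiperr ahead -0.4 left 0.1 mm tipz 38.2 F [ 0.6 -2.2 -1.6] along 2.3 Rz [-7.e-04  2.e-04 -1.e+00]
```

Emit:
move_arm(jaw=[2,2,2,2,2,2,2], dp=[[-0.06,0,0.05],[0,0,0.1],[0,0,0.1],[0,0,0.1],[0,0,0.1],[0,0,0.1],[0,0,0]], turn=[[0,0,0],[0,0,0],[0,0,0],[0,0,0],[0,0,0],[0,0,0],[0,0,0]])

```text
time_s: 10.97
position: [0.5405, -0.0774, 0.0336]
tool_rot: [[-0.207, 0.978, 0.001], [0.978, 0.207, -0.001], [-0.001, 0.001, -1.0]]
ft_force: [0.2, -4.8, 0.5]
grip_width: 0.0228
gripper_force: 69.2
```

```bash
python3 - <<'E'
from h import *
tipstat(observe())
E
```

```text
t10.97 p [ 0.5405 -0.0774  0.0336] yaw 101.93 tiperr ahead -1.3 left -0.2 mm tipz 32.9 F [ 0.2 -4.8  0.5] along 4.8 Rz [-0.0014  0.001  -1.    ]
```

Emit:
move_arm(jaw=[2,2,2,2], dp=[[-0.05,0,0],[-0.05,0,0],[0,0,0],[0,0,0]], turn=[[0,0,0],[0,0,0],[0,0,0],[0,0,0]])

```text
time_s: 11.3
position: [0.5401, -0.0777, 0.0333]
tool_rot: [[-0.206, 0.978, -0.0], [0.978, 0.206, 0.0], [0.0, -0.0, -1.0]]
ft_force: [1.3, -3.4, -0.7]
grip_width: 0.023
gripper_force: 68.9
```

```bash
python3 - <<'E'
from h import *
tipstat(observe())
E
```

```text
t11.30 p [ 0.5401 -0.0777  0.0333] yaw 101.92 tiperr ahead -1.5 left 0.3 mm tipz 32.4 F [ 1.3 -3.4 -0.7] along 3.6 Rz [ 4.e-04 -3.e-04 -1.e+00]
```

Emit:
move_arm(jaw=[2,2,2,2], dp=[[-0.05,0,0],[-0.05,0,0],[0,0,0],[0,0,0]], turn=[[0,0,0],[0,0,0],[0,0,0],[0,0,0]])

```text
time_s: 11.63
position: [0.5399, -0.0784, 0.0332]
tool_rot: [[-0.206, 0.978, -0.001], [0.978, 0.206, 0.001], [0.001, -0.001, -1.0]]
ft_force: [-0.3, 0.0, -1.1]
grip_width: 0.0231
gripper_force: 68.8
```

```bash
python3 - <<'E'
from h import *
tipstat(observe())
E
```

```text
t11.63 p [ 0.5399 -0.0784  0.0332] yaw 101.91 tiperr ahead -2.1 left 0.6 mm tipz 32.1 F [-0.3  0.  -1.1] along -0.1 Rz [ 0.0012 -0.0011 -1.    ]
```

Emit:
move_arm(jaw=[2,2,2,2,2,2,2,2], dp=[[-0.1,0,0.1],[0,0,0.2],[0,0,0.2],[0,0,0.2],[0,0,0.2],[0,0,0.2],[0,0,0.05],[0,0,0]], turn=[[0,0,0],[0,0,0],[0,0,0],[0,0,0],[0,0,0],[0,0,0],[0,0,0],[0,0,0]])

```text
time_s: 12.3
position: [0.5405, -0.0797, 0.0218]
tool_rot: [[-0.206, 0.978, -0.0], [0.978, 0.206, 0.0], [0.0, -0.0, -1.0]]
ft_force: [-0.0, 0.2, -1.6]
grip_width: 0.0235
gripper_force: 68.8
```

```bash
python3 - <<'E'
from h import *
tipstat(observe())
im,_=cams.get_image("side"); save("s6",im)
a=im[240:320,260:380]; save("c6",cv2.resize(a,None,fx=6,fy=6,interpolation=cv2.INTER_CUBIC))
E
```

```text
t12.30 p [ 0.5405 -0.0797  0.0218] yaw 101.92 tiperr ahead -3.5 left 0.3 mm tipz 20.9 F [-0.   0.2 -1.6] along -0.2 Rz [ 2.e-04 -3.e-04 -1.e+00]
```

View pics/c6.png

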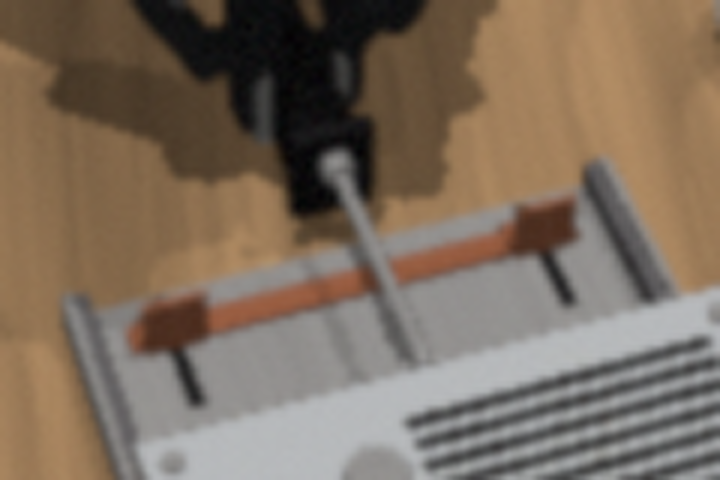

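Emit:
move_arm(jaw=[2,2,2,2,2,2,2,2], dp=[[0.1,0,0],[0.1,0,0],[0.1,0,0],[0.1,0,0],[0.1,0,0],[0.1,0,0],[0.1,0,0],[0.1,0,0]], turn=[[0,0,0],[0,0,0],[0,0,0],[0,0,0],[0,0,0],[0,0,0],[0,0,0],[0,0,0]])

```text
time_s: 13.02
position: [0.5395, -0.0729, 0.0222]
tool_rot: [[-0.206, 0.978, 0.001], [0.978, 0.206, -0.002], [-0.002, 0.001, -1.0]]
ft_force: [0.9, -6.7, -2.9]
grip_width: 0.0232
gripper_force: 68.6
```

```bash
python3 - <<'E'
from h import *
tipstat(observe())
E
```

```text
t13.02 p [ 0.5395 -0.0729  0.0222] yaw 101.91 tiperr ahead 3.4 left -0.2 mm tipz 21.6 F [ 0.9 -6.7 -2.9] along 6.8 Rz [-0.002   0.0011 -1.    ]
```

Emit:
move_arm(jaw=[2,2,2,2,2,2,2,2,2,2,2,2], dp=[[0.15,0,0],[0.15,0,0],[0.15,0,0],[0.15,0,0],[0.15,0,0],[0.15,0,0],[0.15,0,0],[0.15,0,0],[0.15,0,0],[0.15,0,0],[0.15,0,0],[0.15,0,0]], turn=[[0,0,0],[0,0,0],[0,0,0],[0,0,0],[0,0,0],[0,0,0],[0,0,0],[0,0,0],[0,0,0],[0,0,0],[0,0,0],[0,0,0]])

```text
time_s: 14.02
position: [0.5359, -0.0552, 0.0223]
tool_rot: [[-0.206, 0.978, 0.002], [0.978, 0.206, -0.002], [-0.002, 0.001, -1.0]]
ft_force: [1.1, -6.2, -3.4]
grip_width: 0.0235
gripper_force: 68.6
```

```bash
python3 - <<'E'
from h import *
tipstat(observe())
E
```

```text
t14.02 p [ 0.5359 -0.0552  0.0223] yaw 101.91 tiperr ahead 21.4 left -0.2 mm tipz 21.6 F [ 1.1 -6.2 -3.4] along 6.3 Rz [-0.0019  0.0012 -1.    ]
```

Emit:
move_arm(jaw=[2,2,2,2,2,2,2,2,2,2,2,2], dp=[[0.2,0,0],[0.2,0,0],[0.2,0,0],[0.2,0,0],[0.2,0,0],[0.2,0,0],[0.2,0,0],[0.2,0,0],[0.2,0,0],[0.2,0,0],[0.2,0,0],[0.2,0,0]], turn=[[0,0,0],[0,0,0],[0,0,0],[0,0,0],[0,0,0],[0,0,0],[0,0,0],[0,0,0],[0,0,0],[0,0,0],[0,0,0],[0,0,0]])

```text
time_s: 15.02
position: [0.5308, -0.0317, 0.0222]
tool_rot: [[-0.206, 0.978, 0.001], [0.978, 0.206, -0.002], [-0.002, 0.001, -1.0]]
ft_force: [0.5, -7.1, -1.9]
grip_width: 0.0235
gripper_force: 68.6
```

```bash
python3 - <<'E'
from h import *
tipstat(observe())
s=observe()
im,d=cams.get_image("wrist")
for n in("landing","cell","ring"):
    r=cams.mark_of("side",n) if 0 else cams.mark_of("wrist",n)
    print(n,[(round(q["p"],2),(np.array(q["location"])*[640,400]).round(0)) for q in r[:2]])
E
```

```text
t15.02 p [ 0.5308 -0.0317  0.0222] yaw 101.91 tiperr ahead 45.5 left -0.3 mm tipz 21.6 F [ 0.5 -7.1 -1.9] along 7.0 Rz [-0.0019  0.001  -1.    ]
landing []
cell []
ring []
```

Emit:
move_arm(jaw=[2,2,2,2,2,2,2,2,2,2,2,2], dp=[[0.1,0,0],[0.1,0,0],[0.1,0,0],[0.1,0,0],[0.1,0,0],[0.1,0,0],[0.1,0,0],[0.1,0,0],[0.1,0,0],[0.1,0,0],[0.1,0,0],[0.1,0,0]], turn=[[0,0,0],[0,0,0],[0,0,0],[0,0,0],[0,0,0],[0,0,0],[0,0,0],[0,0,0],[0,0,0],[0,0,0],[0,0,0],[0,0,0]])

```text
time_s: 16.22
position: [0.5283, -0.0198, 0.0222]
tool_rot: [[-0.206, 0.978, 0.001], [0.978, 0.206, -0.001], [-0.002, 0.001, -1.0]]
ft_force: [1.9, -6.2, -2.0]
grip_width: 0.0235
gripper_force: 68.6
```

```bash
python3 - <<'E'
from h import *
tipstat(observe())
im,d=cams.get_image("side"); save("s7",im)
q=cams.outline_of("side","cell"); print([x["p"] for x in q])
dh=np.array([np.cos(np.radians(HY)),np.sin(np.radians(HY))]);n=np.array([-dh[1],dh[0]]);M=np.array([.5731,-.2271])
# copper pixels & cell mask -> housing coords
hsv=cv2.cvtColor(im,cv2.COLOR_RGB2HSV); m=(hsv[...,0]<14)&(hsv[...,1]>110)&(hsv[...,2]>50)
mm=np.zeros_like(m); mm[240:330,260:380]=1
for nm,k in(("copper",m&mm),("cell",q[0]["mask"] if q else m&False)):
    P=cloud("side",d,k); 
    if len(P)==0: continue
    a=(P[:,:2]-M)@dh*1000; l=(P[:,:2]-M)@n*1000; z=P[:,2]*1000
    print(nm,len(P))
    for lo,hi in((-90,-55),(-55,0),(0,55),(55,90)):
        k2=(l>lo)&(l<hi)&(z>14 if nm=="copper" else z>0); 
        if k2.sum()>3: print(lo,hi,k2.sum(),"a",np.percentile(a[k2],[5,50,95]).round(1),"z",np.percentile(z[k2],[5,50,95]).round(1))
E
```

```text
t16.22 p [ 0.5283 -0.0198  0.0222] yaw 101.91 tiperr ahead 57.6 left -0.2 mm tipz 21.5 F [ 1.9 -6.2 -2. ] along 6.4 Rz [-1.5e-03  9.0e-04 -1.0e+00]
[0.56]
copper 32
-90 -55 17 a [-75.2 -73.3 -71.3] z [24.2 27.1 31.3]
55 90 15 a [-75.  -72.8 -71.2] z [24.9 27.8 31.8]
cell 1683
-90 -55 268 a [-49.  -39.5 -11.8] z [17.6 42.  50.1]
-55 0 491 a [-56.8 -38.5 -13.5] z [21.2 39.7 49.7]
0 55 469 a [-55.4 -37.8 -13.3] z [25.5 40.  49.4]
55 90 298 a [-49.7 -34.4 -10.8] z [27.9 42.6 50.1]
```

Emit:
move_arm(jaw=[2,2,2,2,2,2,2,2,2,2,2,2], dp=[[0.1,0,0],[0.1,0,0],[0.1,0,0],[0.1,0,0],[0.1,0,0],[0.1,0,0],[0.1,0,0],[0.1,0,0],[0.1,0,0],[0.1,0,0],[0.1,0,0],[0.1,0,0]], turn=[[0,0,0],[0,0,0],[0,0,0],[0,0,0],[0,0,0],[0,0,0],[0,0,0],[0,0,0],[0,0,0],[0,0,0],[0,0,0],[0,0,0]])

```text
time_s: 17.32
position: [0.5258, -0.0081, 0.0222]
tool_rot: [[-0.206, 0.978, 0.001], [0.978, 0.206, -0.001], [-0.001, 0.001, -1.0]]
ft_force: [1.8, -6.5, -2.9]
grip_width: 0.0231
gripper_force: 68.6
```

Emit:
move_arm(jaw=[2,2,2,2], dp=[[0.05,0,0],[0.05,0,0],[0.05,0,0],[0.05,0,0]], turn=[[0,0,0],[0,0,0],[0,0,0],[0,0,0]])

```text
time_s: 17.65
position: [0.5254, -0.0062, 0.0222]
tool_rot: [[-0.206, 0.978, 0.001], [0.978, 0.206, -0.001], [-0.001, 0.001, -1.0]]
ft_force: [1.7, -6.3, -2.9]
grip_width: 0.0233
gripper_force: 68.6
```

Emit:
move_arm(jaw=[2,2,2,2], dp=[[0.05,0,0],[0.05,0,0],[0.05,0,0],[0.05,0,0]], turn=[[0,0,0],[0,0,0],[0,0,0],[0,0,0]])

```text
time_s: 17.98
position: [0.525, -0.0042, 0.0222]
tool_rot: [[-0.207, 0.978, 0.001], [0.978, 0.207, -0.001], [-0.001, 0.001, -1.0]]
ft_force: [1.5, -5.9, -3.0]
grip_width: 0.0232
gripper_force: 68.6
```

Emit:
move_arm(jaw=[2,2,2,2], dp=[[0.05,0,0],[0.05,0,0],[0.05,0,0],[0.05,0,0]], turn=[[0,0,0],[0,0,0],[0,0,0],[0,0,0]])

```text
time_s: 18.32
position: [0.5246, -0.0022, 0.0222]
tool_rot: [[-0.206, 0.978, 0.001], [0.978, 0.206, -0.001], [-0.001, 0.001, -1.0]]
ft_force: [1.2, -6.8, -3.1]
grip_width: 0.023
gripper_force: 68.6
```

Emit:
move_arm(jaw=[2,2,2,2], dp=[[0.05,0,0],[0.05,0,0],[0.05,0,0],[0.05,0,0]], turn=[[0,0,0],[0,0,0],[0,0,0],[0,0,0]])

```text
time_s: 18.65
position: [0.5242, -0.0003, 0.0222]
tool_rot: [[-0.206, 0.978, 0.001], [0.978, 0.206, -0.001], [-0.001, 0.001, -1.0]]
ft_force: [0.1, -5.3, -1.6]
grip_width: 0.0234
gripper_force: 68.6
```

Emit:
move_arm(jaw=[2,2,2,2], dp=[[0.05,0,0],[0.05,0,0],[0.05,0,0],[0.05,0,0]], turn=[[0,0,0],[0,0,0],[0,0,0],[0,0,0]])

```text
time_s: 18.98
position: [0.5237, 0.0017, 0.0222]
tool_rot: [[-0.206, 0.978, 0.001], [0.978, 0.206, -0.001], [-0.001, 0.001, -1.0]]
ft_force: [1.8, -7.1, -1.7]
grip_width: 0.023
gripper_force: 68.6
```

Emit:
move_arm(jaw=[2,2,2,2], dp=[[0.05,0,0],[0.05,0,0],[0.05,0,0],[0.05,0,0]], turn=[[0,0,0],[0,0,0],[0,0,0],[0,0,0]])

```text
time_s: 19.32
position: [0.5239, 0.0023, 0.0222]
tool_rot: [[-0.206, 0.978, 0.002], [0.978, 0.206, -0.003], [-0.004, 0.001, -1.0]]
ft_force: [2.5, -18.1, -4.6]
grip_width: 0.0229
gripper_force: 68.6
```

Emit:
move_arm(jaw=[2,2,2,2], dp=[[-0.05,0,0],[0,0,0],[0,0,0],[0,0,0]], turn=[[0,0,0],[0,0,0],[0,0,0],[0,0,0]])

```text
time_s: 19.65
position: [0.5238, 0.0022, 0.0222]
tool_rot: [[-0.206, 0.979, 0.002], [0.979, 0.206, -0.003], [-0.003, 0.001, -1.0]]
ft_force: [1.0, -13.0, -3.7]
grip_width: 0.0231
gripper_force: 68.7
```

Emit:
move_arm(jaw=[2,2,2,2,2,2,2,2,2,2,2,2], dp=[[0.01,0,0],[0,0,0],[0,0,0],[0,0,0],[0,0,0],[0,0,0],[0,0,0],[0,0,0],[0,0,0],[0,0,0],[0,0,0],[0,0,0]], turn=[[0,0,0],[0,0,0],[0,0,0],[0,0,0],[0,0,0],[0,0,0],[0,0,0],[0,0,0],[0,0,0],[0,0,0],[0,0,0],[0,0,0]])

```text
time_s: 20.65
position: [0.5238, 0.0022, 0.0222]
tool_rot: [[-0.206, 0.979, 0.002], [0.979, 0.206, -0.003], [-0.003, 0.001, -1.0]]
ft_force: [2.3, -12.5, -3.8]
grip_width: 0.0231
gripper_force: 68.7
```

Emit:
move_arm(jaw=[2,2,2,2,2,2,2,2,2,2,2,2], dp=[[0,0,0],[0,0,0],[0,0,0],[0,0,0],[0,0,0],[0,0,0],[0,0,0],[0,0,0],[0,0,0],[0,0,0],[0,0,0],[0,0,0]], turn=[[0,0,0],[0,0,0],[0,0,0],[0,0,0],[0,0,0],[0,0,0],[0,0,0],[0,0,0],[0,0,0],[0,0,0],[0,0,0],[0,0,0]])

```text
time_s: 21.65
position: [0.5238, 0.0022, 0.0222]
tool_rot: [[-0.206, 0.979, 0.002], [0.979, 0.206, -0.003], [-0.003, 0.001, -1.0]]
ft_force: [1.0, -13.3, -3.6]
grip_width: 0.0232
gripper_force: 68.7
```

Emit:
move_arm(jaw=[2,2,2,2,2], dp=[[0,0,0],[0,0,0],[0,0,0],[0,0,0],[0,0,0]], turn=[[0,0,0],[0,0,0],[0,0,0],[0,0,0],[0,0,0]])

```text
time_s: 22.07
position: [0.5238, 0.0022, 0.0222]
tool_rot: [[-0.206, 0.979, 0.002], [0.979, 0.206, -0.003], [-0.003, 0.001, -1.0]]
ft_force: [2.4, -12.3, -4.4]
grip_width: 0.0229
gripper_force: 68.7
```

Emit:
move_arm(jaw=[2,2,2,2,2,2,2,2,2,2,2,2], dp=[[0.02,0,0],[0,0,0],[0,0,0],[0,0,0],[0,0,0],[0,0,0],[0,0,0],[0,0,0],[0,0,0],[0,0,0],[0,0,0],[0,0,0]], turn=[[0,0,0],[0,0,0],[0,0,0],[0,0,0],[0,0,0],[0,0,0],[0,0,0],[0,0,0],[0,0,0],[0,0,0],[0,0,0],[0,0,0]])

```text
time_s: 23.07
position: [0.5238, 0.0023, 0.0222]
tool_rot: [[-0.206, 0.979, 0.002], [0.979, 0.206, -0.003], [-0.003, 0.001, -1.0]]
ft_force: [1.8, -14.4, -4.6]
grip_width: 0.0231
gripper_force: 68.7
```

Emit:
move_arm(jaw=[2,2,2,2,2,2,2,2,2,2,2,2], dp=[[0,0,0],[0,0,0],[0,0,0],[0,0,0],[0,0,0],[0,0,0],[0,0,0],[0,0,0],[0,0,0],[0,0,0],[0,0,0],[0,0,0]], turn=[[0,0,0],[0,0,0],[0,0,0],[0,0,0],[0,0,0],[0,0,0],[0,0,0],[0,0,0],[0,0,0],[0,0,0],[0,0,0],[0,0,0]])

```text
time_s: 24.07
position: [0.5238, 0.0022, 0.0222]
tool_rot: [[-0.206, 0.979, 0.002], [0.979, 0.206, -0.003], [-0.003, 0.001, -1.0]]
ft_force: [1.5, -13.8, -3.5]
grip_width: 0.0232
gripper_force: 68.7
```

Emit:
move_arm(jaw=[2,2,2,2,2,2,2], dp=[[-0.05,0,0],[-0.05,0,0],[-0.05,0,0],[-0.05,0,0],[-0.05,0,0],[0,0,0],[0,0,0]], turn=[[0,0,0],[0,0,0],[0,0,0],[0,0,0],[0,0,0],[0,0,0],[0,0,0]])

```text
time_s: 24.65
position: [0.5235, 0.0017, 0.0221]
tool_rot: [[-0.207, 0.978, 0.0], [0.978, 0.207, -0.0], [-0.0, 0.0, -1.0]]
ft_force: [1.3, -3.5, -2.2]
grip_width: 0.0236
gripper_force: 69.0
```

```bash
python3 - <<'E'
from h import *
tipstat(observe())
E
```

```text
t24.65 p [0.5235 0.0017 0.0221] yaw 101.93 tiperr ahead 79.7 left -0.1 mm tipz 21.3 F [ 1.3 -3.5 -2.2] along 3.7 Rz [-3.e-04  3.e-04 -1.e+00]
```

Emit:
move_arm(jaw=[2,2,2,2,2], dp=[[-0.05,0,0],[-0.05,0,0],[-0.05,0,0],[0,0,0],[0,0,0]], turn=[[0,0,0],[0,0,0],[0,0,0],[0,0,0],[0,0,0]])

```text
time_s: 25.07
position: [0.5235, 0.0004, 0.022]
tool_rot: [[-0.206, 0.978, -0.0], [0.978, 0.206, 0.0], [0.0, -0.0, -1.0]]
ft_force: [0.2, -0.3, -1.8]
grip_width: 0.0235
gripper_force: 69.0
```

```bash
python3 - <<'E'
from h import *
tipstat(observe())
E
```

```text
t25.07 p [5.235e-01 4.000e-04 2.200e-02] yaw 101.92 tiperr ahead 78.4 left 0.2 mm tipz 21.0 F [ 0.2 -0.3 -1.8] along 0.3 Rz [ 4.e-04 -4.e-04 -1.e+00]
```

Emit:
move_arm(jaw=[2,2,2,2,2,2,2], dp=[[-0.08,0,0],[0,0,0],[0,0,-0.1],[0,0,-0.1],[0,0,-0.1],[0,0,-0.1],[0,0,0]], turn=[[0,0,0],[0,0,0],[0,0,0],[0,0,0],[0,0,0],[0,0,0],[0,0,0]])

```text
time_s: 25.65
position: [0.524, -0.0006, 0.0263]
tool_rot: [[-0.207, 0.978, 0.0], [0.978, 0.207, -0.0], [-0.0, 0.0, -1.0]]
ft_force: [0.4, -1.3, -1.1]
grip_width: 0.0231
gripper_force: 69.0
```

```bash
python3 - <<'E'
from h import *
tipstat(observe())
E
```

```text
t25.65 p [ 0.524  -0.0006  0.0263] yaw 101.92 tiperr ahead 77.3 left -0.0 mm tipz 25.4 F [ 0.4 -1.3 -1.1] along 1.4 Rz [-2.e-04  4.e-04 -1.e+00]
```

Emit:
move_arm(jaw=[2,2,2,2,2,2], dp=[[0,0,-0.1],[0,0,-0.2],[0,0,-0.2],[0,0,-0.2],[0,0,-0.1],[0,0,0]], turn=[[0,0,0],[0,0,0],[0,0,0],[0,0,0],[0,0,0],[0,0,0]])

```text
time_s: 26.15
position: [0.5241, -0.0006, 0.0344]
tool_rot: [[-0.207, 0.978, 0.001], [0.978, 0.207, -0.0], [-0.0, 0.001, -1.0]]
ft_force: [-0.7, -0.2, -1.9]
grip_width: 0.0235
gripper_force: 69.0
```

```bash
python3 - <<'E'
from h import *
tipstat(observe())
E
```

```text
t26.15 p [ 0.5241 -0.0006  0.0344] yaw 101.92 tiperr ahead 77.3 left -0.1 mm tipz 33.5 F [-0.7 -0.2 -1.9] along 0.1 Rz [-3.e-04  6.e-04 -1.e+00]
```

Free; lift clear and plan the return to the mat.

Emit:
move_arm(jaw=[2,2,2,2,2,2,2,2,2], dp=[[0,0,-0.2],[0,0,-0.3],[0,0,-0.3],[0,0,-0.5],[0,0,-1],[0,0,-2],[0,0,-2],[0,0,-1],[0,0,0]], turn=[[0,0,0],[0,0,0],[0,0,0],[0,0,0],[0,0,0],[0,0,0],[0,0,0],[0,0,0],[0,0,0]])

```text
time_s: 26.9
position: [0.525, -0.0007, 0.11]
tool_rot: [[-0.207, 0.978, 0.005], [0.978, 0.207, -0.001], [-0.002, 0.005, -1.0]]
ft_force: [0.1, 0.1, -0.5]
grip_width: 0.0234
gripper_force: 69.0
```

```bash
python3 - <<'E'
from h import *
tipstat(observe())
im,d=cams.get_image("side"); save("s8",im)
q=cams.outline_of("side","cell"); print([x["p"] for x in q])
dh=np.array([np.cos(np.radians(HY)),np.sin(np.radians(HY))]);n=np.array([-dh[1],dh[0]]);M=np.array([.5731,-.2271])
if q:
    P=cloud("side",d,q[0]["mask"]); a=(P[:,:2]-M)@dh*1000; l=(P[:,:2]-M)@n*1000; z=P[:,2]*1000
    for lo,hi in((-90,-55),(-55,0),(0,55),(55,90)):
        k=(l>lo)&(l<hi)&(z>42)
        if k.sum()>3: print(lo,hi,k.sum(),np.percentile(a[k],[1,5,50]).round(1),z[k].max().round(1))
plan([.4765,.272,.10],88.2,12)
E
```

```text
t26.90 p [ 0.525  -0.0007  0.11  ] yaw 101.92 tiperr ahead 76.9 left -1.0 mm tipz 109.4 F [ 0.1  0.1 -0.5] along -0.1 Rz [-0.0022  0.0047 -1.    ]
[0.75]
-90 -55 177 [-72.2 -71.2 -53.1] 52.3
-55 0 247 [-74.2 -71.4 -58.3] 52.3
0 55 256 [-76.7 -71.2 -54.4] 64.9
55 90 208 [-72.9 -70.9 -47. ] 52.2
turn [0.0, 0.0, 0.0199]
dp [[2.3, 0.08, 0.06], [2.3, 0.04, 0.06], [2.3, -0.01, 0.06], [2.3, -0.05, 0.06], [2.3, -0.1, 0.06], [2.3, -0.15, 0.06], [2.3, -0.19, 0.06], [2.29, -0.24, 0.06], [2.29, -0.28, 0.06], [2.28, -0.33, 0.06], [2.27, -0.37, 0.06], [2.27, -0.42, 0.06]]
```

Emit:
move_arm(jaw=[2,2,2,2,2,2,2,2,2,2,2,2], dp=[[2.3,0.08,0.06],[2.3,0.04,0.06],[2.3,-0.01,0.06],[2.3,-0.05,0.06],[2.3,-0.1,0.06],[2.3,-0.15,0.06],[2.3,-0.19,0.06],[2.29,-0.24,0.06],[2.29,-0.28,0.06],[2.28,-0.33,0.06],[2.27,-0.37,0.06],[2.27,-0.42,0.06]], turn=[[0,0,0.02],[0,0,0.02],[0,0,0.02],[0,0,0.02],[0,0,0.02],[0,0,0.02],[0,0,0.02],[0,0,0.02],[0,0,0.02],[0,0,0.02],[0,0,0.02],[0,0,0.02]])

```text
time_s: 28.0
position: [0.4759, 0.2728, 0.0988]
tool_rot: [[0.033, 0.999, -0.002], [0.999, -0.033, -0.001], [-0.001, -0.002, -1.0]]
ft_force: [0.6, -0.0, -2.2]
grip_width: 0.0234
gripper_force: 69.1
```

Emit:
move_arm(jaw=[2,2,2,2,2,2,2,2,2], dp=[[0,0,0],[0,0,1],[0,0,2.5],[0,0,2.5],[0,0,1.5],[0,0,0.5],[0,0,0],[0,0,0],[0,0,0]], turn=[[0,0,0],[0,0,0],[0,0,0],[0,0,0],[0,0,0],[0,0,0],[0,0,0],[0,0,0],[0,0,0]])

```text
time_s: 28.75
position: [0.4774, 0.2717, 0.0206]
tool_rot: [[0.032, 0.999, 0.002], [0.999, -0.032, 0.0], [0.001, 0.002, -1.0]]
ft_force: [-0.3, 0.1, -1.2]
grip_width: 0.0232
gripper_force: 69.0
```

```bash
python3 - <<'E'
from h import *
tipstat(observe())
E
```

```text
t28.75 p [0.4774 0.2717 0.0206] yaw 88.15 tiperr ahead 357.4 left 22.3 mm tipz 19.7 F [-0.3  0.1 -1.2] along -0.1 Rz [ 5.0e-04  1.5e-03 -1.0e+00]
```

Emit:
move_arm(jaw=[2,2,2,2,2,2,2], dp=[[0,0,0.3],[0,0,0.3],[0,0,0.3],[0,0,0.2],[0,0,0.1],[0,0,0],[0,0,0]], turn=[[0,0,0],[0,0,0],[0,0,0],[0,0,0],[0,0,0],[0,0,0],[0,0,0]])

```text
time_s: 29.33
position: [0.4767, 0.2718, 0.0079]
tool_rot: [[0.032, 0.999, -0.0], [0.999, -0.032, -0.0], [-0.0, -0.0, -1.0]]
ft_force: [-1.4, -0.3, 1.0]
grip_width: 0.0234
gripper_force: 69.4
```

Emit:
move_arm(jaw=[2,2,2.5,3,4,5,6,6,6,6], dp=[[0,0,0.03],[0,0,0],[0,0,0],[0,0,0],[0,0,0],[0,0,0],[0,0,0],[0,0,0],[0,0,0],[0,0,0]], turn=[[0,0,0],[0,0,0],[0,0,0],[0,0,0],[0,0,0],[0,0,0],[0,0,0],[0,0,0],[0,0,0],[0,0,0]])

```text
time_s: 30.17
position: [0.4768, 0.2718, 0.0075]
tool_rot: [[0.032, 0.999, -0.0], [0.999, -0.032, -0.0], [-0.0, -0.0, -1.0]]
ft_force: [-0.2, 0.6, 0.1]
grip_width: 0.0602
gripper_force: 0.0
```

Emit:
move_arm(jaw=[6,6,6,6,6,6,6,6,6], dp=[[0,0,-1],[0,0,-2],[0,0,-2],[0,0,-3],[0,0,-3],[0,0,-3],[0,0,-1],[0,0,0],[0,0,0]], turn=[[0,0,0],[0,0,0],[0,0,0],[0,0,0],[0,0,0],[0,0,0],[0,0,0],[0,0,0],[0,0,0]])

```text
time_s: 30.92
position: [0.4765, 0.2717, 0.1575]
tool_rot: [[0.032, 0.999, 0.0], [0.999, -0.032, 0.0], [0.0, 0.0, -1.0]]
ft_force: [-0.5, -0.0, -1.2]
grip_width: 0.0605
gripper_force: 0.0
```

```bash
python3 - <<'E'
from h import *
s=observe(); tipstat(s)
im,d=cams.get_image("wrist")
for n in("hook","pick"):
    q=cams.outline_of("wrist",n)
    if q:
        P=cloud("wrist",d,q[0]["mask"],s); H=P[P[:,2]>.035]; print(n,round(q[0]["p"],2),H.min(0).round(3),H.max(0).round(3),np.median(H,0).round(3))
im,d=cams.get_image("side"); q=cams.outline_of("side","cell")
dh=np.array([np.cos(np.radians(HY)),np.sin(np.radians(HY))]);n=np.array([-dh[1],dh[0]]);M=np.array([.5731,-.2271])
P=cloud("side",d,q[0]["mask"]); a=(P[:,:2]-M)@dh*1000; l=(P[:,:2]-M)@n*1000; z=P[:,2]*1000
for lo,hi in((-90,-55),(55,90)):
    k=(l>lo)&(l<hi)&(z>42); print(lo,k.sum(),np.percentile(a[k],[1,5,50]).round(1))
for nm in("hook","pick"):
    print(nm,[(round(x["p"],2),onplane("side",np.array(x["location"])*[640,400],.003)[0].round(3)) for x in cams.mark_of("side",nm)[:1]])
E
```

```text
t30.92 p [0.4765 0.2717 0.1575] yaw 88.17 tiperr ahead 357.6 left 23.1 mm tipz 156.5 F [-0.5 -0.  -1.2] along -0.1 Rz [ 1.e-04  1.e-04 -1.e+00]
hook 0.72 [0.46  0.137 0.035] [0.493 0.335 0.048] [0.477 0.281 0.042]
pick 0.84 [0.583 0.153 0.035] [0.621 0.342 0.049] [0.598 0.289 0.042]
-90 176 [-71.6 -69.8 -50.4]
55 194 [-71.7 -69.4 -46.4]
hook [(0.73, array([0.484, 0.283, 0.003]))]
pick []
```

```bash
python3 - <<'E'
from h import *
dh=np.array([np.cos(np.radians(HY)),np.sin(np.radians(HY))]);n=np.array([-dh[1],dh[0]]);M=np.array([.5731,-.2271])
for i in range(3):
    im,d=cams.get_image("side")
    q=cams.outline_of("side","cell")
    P=cloud("side",d,q[0]["mask"]); a=(P[:,:2]-M)@dh*1000; l=(P[:,:2]-M)@n*1000; z=P[:,2]*1000
    for lo,hi in((-90,-55),(55,90)):
        k=(l>lo)&(l<hi)&(z>42); print(lo,k.sum(),np.percentile(a[k],[1,5,50]).round(1))
save("s9",im)
A=cv2.imread("pics/s8.png",0).astype(np.float32)[255:330,262:400];B=cv2.imread("pics/s9.png",0).astype(np.float32)[255:330,262:400]
for nm,sl in(("left tab/cell front",np.s_[20:60,8:45]),("right",np.s_[5:45,70:110]),("cover ref",np.s_[60:75,30:120])):
    print(nm,cv2.phaseCorrelate(A[sl].copy(),B[sl].copy(),cv2.createHanningWindow(A[sl].shape[::-1],cv2.CV_32F)),np.abs(A[sl]-B[sl]).mean())
E
```

```text
-90 174 [-71.7 -70.5 -52.1]
55 200 [-72.6 -70.9 -47.2]
-90 185 [-72.3 -70.9 -51.5]
55 190 [-70.2 -68.8 -43.9]
-90 179 [-71.8 -71.1 -53.3]
55 198 [-73.2 -70.8 -48.8]
left tab/cell front ((-0.07507199684413379, -0.21170278440109058), 0.9402433267235756) 4.529054
right ((0.09056893113638509, 0.03546574844002137), 0.977723051905632) 4.5125
cover ref ((0.0009005849011884948, 0.5448887725308245), 0.9834711149003771) 5.216296
```

The repeat readings differ only by noise, so the cell has not moved off the tabs. Handing in.

```bash
python3 -c "
from rig import ticket
print(ticket.close_job())"
```

```text
the job is handed in; nothing more can be done
None
```

The job is handed in, with no verdict returned: I drew the cell out against both earthing tabs, held it there for over 4 s at about 13–14 N (about 6–8 N over the dragging force), then unhooked it and set the hook back upright on the mat. The highest pull I read was about 18 N, and side-camera readings after unhooking show the cell still at the tabs.

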